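# Latch both slide boxes, find the fuller one by weight and hold it up over the logbook

### The arm

A 6-joint arm with a two-finger parallel gripper is mounted at the origin on a cart in front of the work surface, level with it; the furniture and walls round the work are solid. World frame = base frame: x ahead of the robot, y to its left, z up, the work surface at z = 0. Lengths are in m, angles in rad, forces in N, time in s.
With the tool pointing down it reaches from about 0.2 to 0.875 m from the base axis. Payload 3.4 kg.
Tool frame: the origin (TCP) lies midway between the tips of the shut fingers; the grasp point (between the pads) lies 19 mm behind it; z points along the fingers, y is the line along which they close (so a half turn about z gives the same grasp; the last joint's range is limited). The gripper opens to 94 mm and grips with 3 to 60 N. Pads are 16 mm wide; open, the fingers measure 119 mm over their backs; the gripper's body (75 mm by 177 mm) begins 78 mm behind the grasp point.
Start: joints at [1.219, 0.276, 1.505, -0, 1.361, -0.121], TCP at [0.132, 0.56, 0.169] pointing down, gripper open.
Joint ranges: [-2.89, 2.89], [-0.75, 2.08], [0.22, 2.7], [-1.18, 4.32], [0.11, 2.71], [-2.7, 2.7]. Speed limits (rad/s): [2.57, 2.57, 3.14, 3.14, 3.14, 3.14].

### API

Orientations are given as a unit quaternion [x, y, z, w].
In Python, from plant import robot gives the robot as it stands.
- The arm moves only by the tool arm_command, never from a script. Its argument "rows" is a list that holds one entry, the list of rows, each a list of 7 numbers: the shift along the tool's x, y, z in mm, then the turn, a rotation vector about the tool's x, y, z in rad, then the opening in per cent of the stroke, from 0 (shut) to 100 (fully open). In form: [[[x, y, z, rx, ry, rz, jaw], ...]]. A call has 1 to 5 rows; each row is the pose to reach, as a shift and turn from the pose commanded when the call began, along the tool's axes at that moment; what a row does not reach only later rows make up. A row lasts 1/10 s, in which the tool goes at most 50 mm and 8.59 degrees, less where a joint would pass 70% of its speed; a pose out of reach is approached as far as the arm can. A call with a gripper value outside its range is refused whole. The fingers move at their own pace and stop on an object; "newtons" is the grip in N (left out, the last holds). Time passes only in rows, so rows that repeat a pose let the fingers close. It gives the time, the measured TCP pose, the force, the opening and the grip force at its end, in the units of the state.
- robot.state(): the state, without advancing time (a new reading comes with each control period).
- robot.capture(name): name is "scene" or "top"; returns a dict with "img" (420x560x3 uint8, red, green, blue), "fx", "fy", "cx", "cy" (pixels), "dist_coeffs" ([k1, k2, p1, p2, k3] as OpenCV has them; the pictures are not rectified), "position" and "rotation" of the camera in the world. Camera axes: x right, y down, z forward; pixel columns grow to the right and rows downward; lengths in m; the calibration is good to about 2 mm. A picture is of the moment at which its call begins. There is no depth.
- robot.hand_in(): hands the job in; it is judged then, once.
The state is a dict: "t": time; "joints": joint angles; "joint_velocities": joint speeds; "effort": joint torques, N m; "eef_pos": TCP position; "tcp_rot": TCP orientation; "ft_force": force on the tool from outside, world axes, zero at the start; "ft_torque": the same for the moment, N m; "finger_gap": finger opening in m; "finger_force": force on a finger pad.
Only numpy, scipy, OpenCV 4.12 (cv2) and the standard library are available. Lean on these libraries where they do the work, as an engineer would, in place of code of your own. Each camera call takes 0.05 s, during which the arm holds its last target. There are 200 camera calls.

### The job

Turn the orange turnbutton of each of the two slide boxes in the grey stand straight across its lid, and only then lift each box out in turn to feel which is heavier, putting a box back down in its own bay (not dropping it) before you lift the other. With the lighter box back in its bay, finish while holding the heavier one upright and still in the gripper over the middle of the teal notebook, its underside a good 10 cm clear of it: the program ends with the box still held up. Leave everything else on the bench where it is.

Things in the scene. Friction and masses are not known exactly. Their poses are not given: they have to be found in the camera images.
- box_a_centre (a point): Centre (42 mm above the underside) of one of two slide boxes that look alike, each upright in a bay of the stand: 90 mm long (its x axis), 36 mm thick (y axis), 84 mm high, dark blue with a white lid as its +y side. Grip it across the 36 mm, above the stand's walls, which reach 24 mm up it; the turnbutton then stays between the fingers.
- box_b_centre (a point): Centre (42 mm above the underside) of the other slide box, alike in size, colours and turnbutton. One box, either of them, holds more slides: it weighs 270 to 360 g, the other 95 to 160 g; nothing but the weight tells which.
- latch_a_wing (a point): Middle of the orange turnbutton wing on top of the box of box_a_centre: an upright bar 28 mm long (its x axis), 9 mm thick (y axis), 18 mm high. The point lies on its upright turning axis, which passes through the box's centre, 55 mm above that centre; the wing spans 4 to 22 mm above the box's top. Pinch it across its 9 mm and turn.
- latch_b_wing (a point): Middle of the orange turnbutton wing on top of the box of box_b_centre: an upright bar 28 mm long (its x axis), 9 mm thick (y axis), 18 mm high. The point lies on its upright turning axis, which passes through the box's centre, 55 mm above that centre; the wing spans 4 to 22 mm above the box's top. Pinch it across its 9 mm and turn.
- latch_a (a joint): Turn of the turnbutton on the box of box_a_centre, rad, anticlockwise from above: 0 = wing along the box's length, lid free; 1.571 = straight across the box and the lid's seam, secured, at a stop. Friction 0.015 N m; stays where left; starts at 0.2 to 0.5.
- latch_b (a joint): Turn of the turnbutton on the box of box_b_centre, rad, anticlockwise from above: 0 = wing along the box's length, lid free; 1.571 = straight across the box and the lid's seam, secured, at a stop. Friction 0.015 N m; stays where left; starts at 0.2 to 0.5.
- bay_1 (a point): Middle of the floor of one bay of the stand, 4 mm above the bench. The bay is open above, 98 mm long (its x axis) and 44 mm wide (y axis) inside, which leaves the box 4 mm of play all round; walls 4 mm thick, 24 mm high above the floor. The two bays lie side by side, 130 mm apart.
- bay_2 (a point): Middle of the floor of the other bay of the stand, like the first.
- stand: The grey stand, fixed, a plate 126 x 206 x 4 mm with two bays: origin in the middle of its underside on the bench; the bays lie at +65 and -65 mm along its y axis.
- logbook_top (a point): Middle of the upper face of the teal spiral notebook, 148 x 109 x 16 mm, lying fixed on the bench in front of the blue-lidded slide labeller; the face is 16 mm above the bench.
- logbook: That notebook itself, fixed: origin in the middle of its underside.
- cassette_pink: A bystander lying on the bench behind the stand: loose pink cassette with a wax block, 29 x 40 x 12 mm, origin under its middle.
- cassette_green: A bystander lying on the bench behind the stand: loose green cassette with a wax block, 29 x 40 x 12 mm, origin under its middle.
- box_a: The box of box_a_centre; origin in the middle of its underside.
- box_b: The box of box_b_centre; origin in the middle of its underside.
There are look-alikes about, which are no part of the job. What is shaped like the box_a but yellow is not meant.

How it is judged:
By the outcome, as a careful person would: the job done as asked, in the order asked, and still so for the second after the job is handed in, while the arm keeps its last pose, push and grip.
It also fails if it takes over 72 s, if anything falls off the work surface, if the arm or the gripper's body presses on something with over 40 N, if the wrist force passes 120 N, or if a joint passes its speed limit or range.

## Working session

There is one attempt and no reset: what is moved stays moved. The work goes in short steps, Python scripts to look and compute and a tool call to move; the robot and the scene stay as the last step left them, time stands still between calls to the robot, and variables do not carry over. Pictures are saved under pics/ and viewed, at most 10 in all, crops included, and the job is handed in when it is done.

Besides the shell and the picture viewer there is one more tool, called after "Call:" by a JSON object that holds its "method" and its "body", one argument or row to a line. arm_command: Moves the arm, as the interface text tells. Its arguments: {"type":"object","properties":{"rows":{"type":"array"},"newtons":{"type":"number"}},"required":["rows"]}

```bash
mkdir -p pics; ls; python3 - <<'E'
from plant import robot
import cv2
for n in("scene","top"):
    c=robot.capture(n); cv2.imwrite(f"pics/{n}0.png",c["img"][:,:,::-1])
    print(n,{k:v for k,v in c.items() if k!="img"})
print(robot.state())
E
```

```text
pics
scene {'fx': 397.97245330733335, 'fy': 397.97245330733335, 'cx': 279.93141287700337, 'cy': 209.0918503302661, 'dist_coeffs': array([-0.02305795,  0.        ,  0.        ,  0.        ,  0.        ]), 'position': array([ 0.16201832, -0.64231985,  0.61853952]), 'rotation': array([ 0.8471746 , -0.21609966,  0.12269247, -0.46961974])}
top {'fx': 522.4057196018452, 'fy': 522.4057196018452, 'cx': 274.15913862684, 'cy': 213.9245656322188, 'dist_coeffs': array([-0.00353456,  0.        ,  0.        ,  0.        ,  0.        ]), 'position': array([0.41148526, 0.1002137 , 1.18415214]), 'rotation': array([ 0.70827637, -0.70219334,  0.04848473, -0.05402154])}
{'t': 0.1, 'joints': array([ 1.21901903e+00,  2.76520795e-01,  1.50597970e+00,  2.40174207e-05,
        1.36070698e+00, -1.20985764e-01]), 'joint_velocities': array([ 0.00070887, -0.00192926, -0.00448934,  0.00096929, -0.00163173,
       -0.00011622]), 'effort': array([ 6.16533725e-04, -4.05446327e+01, -2.37784338e+01,  7.02609401e-02,
        2.98069557e-02, -2.74951731e-05]), 'eef_pos': array([0.13132382, 0.55922914, 0.16850824]), 'tcp_rot': array([ 1.15142293e-01,  9.93348680e-01, -7.82211805e-04, -2.00501548e-04]), 'ft_force': array([-0.29767182,  0.55694418, -0.93424161]), 'ft_torque': array([ 0.04129455,  0.08042709, -0.00045628]), 'finger_force': 0.0, 'finger_gap': 0.09372205418602499}
```

View pics/scene0.png

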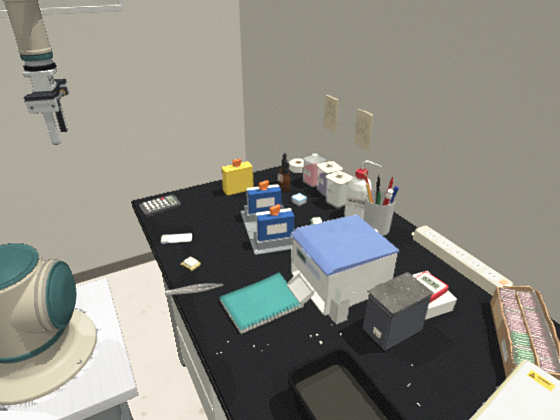

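View pics/top0.png

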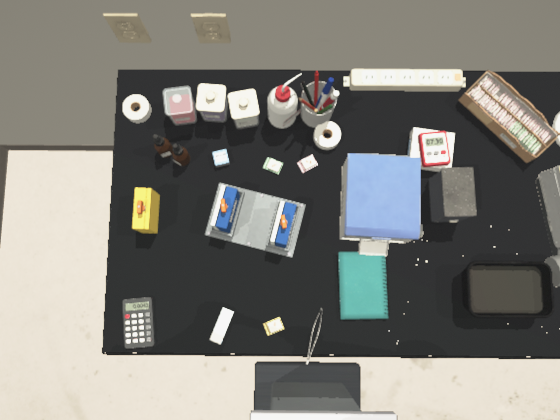

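The top view shows two blue boxes in the grey stand at (228,210) and (285,225), the notebook at (363,286), the labeller at (382,198), and cassettes behind at (273,166) and (308,163). The look-alike is the yellow box at (146,210), which isn't meant. The wanted boxes are the two blue ones in the stand, which I'll check in a close crop.

```bash
cat > h.py <<'E'
import numpy as np, cv2
from plant import robot
from scipy.spatial.transform import Rotation as R
def w2p(c,P):
    Rm=R.from_quat(c["rotation"]).as_matrix(); K=np.array([[c["fx"],0,c["cx"]],[0,c["fy"],c["cy"]],[0,0,1]])
    P=np.atleast_2d(P).astype(float)
    return cv2.projectPoints(P,cv2.Rodrigues(Rm.T)[0],-Rm.T@c["position"],K,c["dist_coeffs"])[0][:,0]
def p2w(c,uv,z):
    Rm=R.from_quat(c["rotation"]).as_matrix(); K=np.array([[c["fx"],0,c["cx"]],[0,c["fy"],c["cy"]],[0,0,1]])
    n=cv2.undistortPoints(np.array(uv,float).reshape(-1,1,2),K,c["dist_coeffs"])[:,0]
    d=np.c_[n,np.ones(len(n))]@Rm.T
    return c["position"]+d*((z-c["position"][2])/d[:,2])[:,None]
def blobs(img,lo,hi,amin=15):
    m=cv2.inRange(cv2.cvtColor(img,cv2.COLOR_RGB2HSV),lo,hi)
    n,l,s,ce=cv2.connectedComponentsWithStats(m)
    return [(ce[i],s[i],np.argwhere(l==i)[:,::-1]) for i in range(1,n) if s[i,4]>=amin]
E
python3 - <<'E'
from h import *
c=robot.capture("top"); im=c["img"]
cv2.imwrite("pics/crop1.png",cv2.resize(im[175:265,195:315],None,fx=6,fy=6,interpolation=cv2.INTER_CUBIC)[:,:,::-1])
for nm,lo,hi,z,a in(("orange",(3,150,150),(16,255,255),.110,8),("blue",(106,150,40),(125,255,255),.088,60),("teal",(82,120,60),(98,255,255),.016,500)):
    for ce,s,p in blobs(im,lo,hi,a):
        r=cv2.minAreaRect(p2w(c,p,z)[:,:2].astype(np.float32)*1000)
        print(nm,ce.round(1),s,p2w(c,[ce],z).round(4)[0],np.round(r[0],1),np.round(r[1],1),round(r[2],1))
E
```

```text
orange [140.8 207.7] [137 201   7  13  44] [0.5794 0.3878 0.11  ] [580.1 387.7] [10.9 25.9] 76.0
orange [224.7 207.2] [222 202   5  10  16] [0.5816 0.2126 0.11  ] [582.6 213. ] [ 6.4 19.4] 78.9
orange [281.2 221. ] [281 216   2  10  12] [0.5537 0.0945 0.11  ] [554.8  94. ] [18.8  2.1] 0.4
```

View pics/crop1.png

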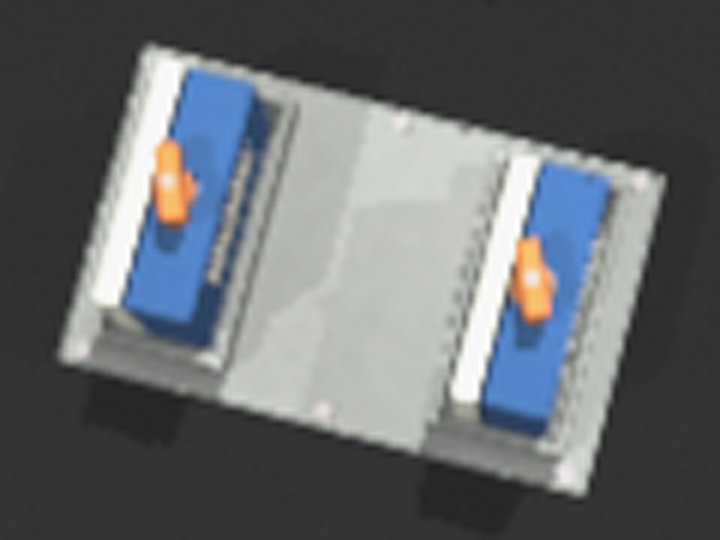

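```bash
python3 - <<'E'
from h import *
c=robot.capture("top"); im=c["img"]
def f(pts,z): return p2w(c,np.array(pts)/6+[195-.42,175-.42],z)[:,:2]
for nm,z,q in(("L",.088,[(160,55),(255,83),(188,321),(95,305)]),("R",.088,[(512,155),(610,180),(545,435),(450,403)]),("stand",.004,[(145,42),(665,172),(590,495),(62,360)])):
    P=f(q,z); e=np.diff(np.r_[P,P[:1]],axis=0)*1000
    print(nm,P.mean(0).round(4),np.linalg.norm(e,axis=1).round(1),np.degrees(np.arctan2(e[:,1],e[:,0])).round(1))
for ce,s,p in blobs(im,(3,110,110),(18,255,255),8):
    P=p2w(c,p,.108)[:,:2]; C=np.cov(P.T); w,v=np.linalg.eigh(C); print("wing",s[4],P.mean(0).round(4),np.degrees(np.arctan2(v[1,1],v[0,1])).round(1), (np.sqrt(12*w)*1000).round(1))
for q in((112,120),):pass
h=cv2.cvtColor(im,cv2.COLOR_RGB2HSV); print(h[285,360])
for ce,s,p in blobs(im,(78,100,50),(95,255,255),500):
    r=cv2.minAreaRect(p2w(c,p,.016)[:,:2].astype(np.float32)*1000); print("teal",s,r)
# scene cross check
c=robot.capture("scene")
for ce,s,p in blobs(c["img"],(3,110,110),(18,255,255),8):
    print("scene wing",ce.round(1),s[4],p2w(c,[ce],.101)[0].round(4))
E
```

```text
L [0.5871 0.217 ] [35.5 88.3 33.4 92.4] [-106.2  165.6   80.7  -13. ]
R [0.5517 0.0911] [35.9 93.4 35.1 90.9] [-104.1  166.1   71.8  -13.4]
stand [0.5721 0.153 ] [205.7 126.5 206.1 126.3] [-103.8  167.2   76.2  -13. ]
wing 33 [0.8074 0.0387] 53.1 [ 7.2 37. ]
wing 59 [0.5856 0.2161] -174.2 [11.7 27.9]
wing 73 [0.5807 0.3895] -179.0 [14.3 25.8]
wing 54 [0.5523 0.091 ] -171.2 [11.6 27.3]
[ 87 108 192]
teal [ 339  252   49   68 2948] ((424.70916748046875, -87.57158660888672), (147.02003479003906, 103.6220474243164), 0.9784623980522156)
scene wing [236.4 162.5] 55 [0.5767 0.381  0.101 ]
scene wing [364.9 173.3] 14 [0.874  0.1394 0.101 ]
scene wing [263.5 184.6] 74 [0.5854 0.2165 0.101 ]
scene wing [369.6 191.9] 27 [0.815  0.0473 0.101 ]
scene wing [274.6 209.5] 85 [0.5517 0.0891 0.101 ]
```

```bash
cat >> h.py <<'E'
def plan(targets, s=None):
    """targets: (x,y,z,yaw_deg of tool y). prints shift/turn for a chain of calls; the first from the measured pose"""
    s=s or robot.state(); p=np.array(s["eef_pos"]); r=R.from_quat(s["tcp_rot"])
    for x,y,z,a in targets:
        a=np.radians(a); Y=np.array([np.cos(a),np.sin(a),0]); Z=np.array([0,0,-1.]); q=R.from_matrix(np.c_[np.cross(Y,Z),Y,Z])
        print((r.inv().apply(np.array([x,y,z])-p)*1000).round(1),(r.inv()*q).as_rotvec().round(3)); p=np.array([x,y,z]); r=q
E
python3 - <<'E'
from h import *
s=robot.state(); p0=s["eef_pos"]; p1=np.array([.5856,.2163,.15])
y=[76.8-161*k/4 for k in (1,2,3,4)]
plan([(*(p0+(p1-p0)*k/4),y[k-1]) for k in (1,2,3,4)])
E
```

```text
[-130.2  -57.5    4.7] [-0.001  0.     0.702]
[-136.5   40.1    4.7] [0.    0.    0.702]
[-78.3 118.8   4.7] [0.    0.    0.702]
[ 17.  141.3   4.7] [0.    0.    0.702]
```

Call:
{"method": "arm_command", "body": {
  "rows": [
    [[-26,-11.5,1,0,0,0.14,60],[-52,-23,2,0,0,0.28,60],[-78,-34.5,3,0,0,0.42,60],[-104,-46,4,0,0,0.56,60],[-130,-57.5,5,0,0,0.702,60]]
  ]
}}

```text
t: 0.75
eef_pos: [0.2457, 0.4733, 0.1642]
tcp_rot: [0.452, 0.892, -0.0, 0.0]
ft_force: [0.2, 0.1, 0.2]
finger_gap: 0.0579
finger_force: 0.0
```

Call:
{"method": "arm_command", "body": {
  "rows": [
    [[-27,8,1,0,0,0.14,60],[-55,16,2,0,0,0.28,60],[-82,24,3,0,0,0.42,60],[-109,32,4,0,0,0.56,60],[-136.5,40,5,0,0,0.702,60]]
  ]
}}

```text
t: 1.25
eef_pos: [0.3592, 0.3874, 0.1592]
tcp_rot: [0.731, 0.682, 0.0, -0.0]
ft_force: [0.7, 0.3, -0.2]
finger_gap: 0.0562
finger_force: 0.0
```

Call:
{"method": "arm_command", "body": {
  "rows": [
    [[-16,24,1,0,0,0.14,40],[-31,48,2,0,0,0.28,40],[-47,71,3,0,0,0.42,40],[-63,95,4,0,0,0.56,40],[-78,119,5,0,0,0.702,40]]
  ]
}}

```text
t: 1.75
eef_pos: [0.4729, 0.3019, 0.1542]
tcp_rot: [0.921, 0.389, -0.0, -0.0]
ft_force: [-0.2, -0.0, -0.6]
finger_gap: 0.0374
finger_force: 0.0
```

Call:
{"method": "arm_command", "body": {
  "rows": [
    [[3,28,1,0,0,0.14,30],[7,56,2,0,0,0.28,30],[10,85,3,0,0,0.42,30],[17,141,4,0,0,0.702,30],[17,141,4,0,0,0.702,30]]
  ]
}}

```text
t: 2.25
eef_pos: [0.5898, 0.2139, 0.1496]
tcp_rot: [0.999, 0.047, 0.001, 0.001]
ft_force: [0.2, 0.0, -0.2]
finger_gap: 0.0283
finger_force: 0.0
```

```bash
python3 - <<'E'
from h import *
c=robot.capture("scene"); im=c["img"]
s=robot.state(); print(s["eef_pos"],w2p(c,s["eef_pos"]).round(1))
cv2.imwrite("pics/crop2.png",cv2.resize(im[130:250,210:330],None,fx=5,fy=5,interpolation=cv2.INTER_CUBIC)[:,:,::-1])
plan([(.5856,.2163,.094,-84.2)]+[(.5856,.2163,.094,-84.2+72*k/2) for k in(1,2)])
E
```

```text
[0.58856913 0.21458052 0.14945277] [[264.6 168.6]]
[-2.8 -2.1 55.4] [ 0.001 -0.001 -0.011]
[0. 0. 0.] [ 0.     0.    -0.628]
[0. 0. 0.] [ 0.     0.    -0.628]
```

View pics/crop2.png

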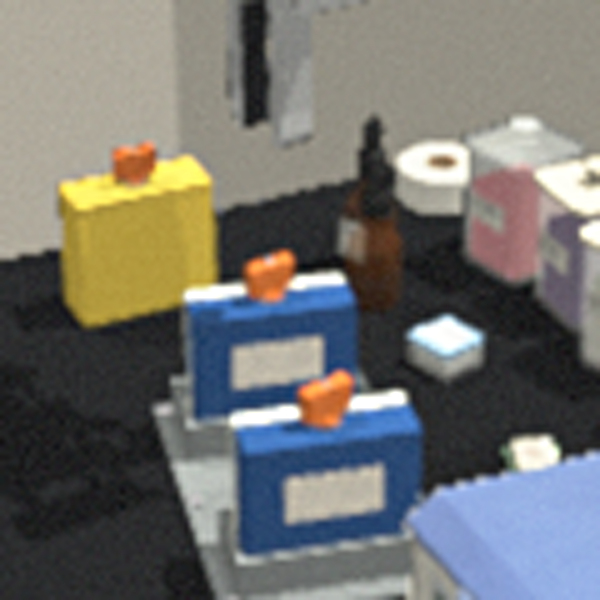

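The crop shows wing A at scene pixel (264,185), wing B at (275,209) and the fingers above A. The fingertips appear at row ~157, but the TCP projects to row 169, so I'll check that discrepancy.

```bash
python3 - <<'E'
from h import *
c=robot.capture("scene"); im=c["img"]
print("start tip px",w2p(c,[[.1313,.5592,.1685],[.1313,.5592,.1875]]).round(1))
s=robot.state(); print(s["eef_pos"],w2p(c,s["eef_pos"]).round(1)); y=R.from_quat(s["tcp_rot"]).as_matrix()[:,1]
for g in(-.014,-.026,.014,.026): print(g,w2p(c,s["eef_pos"]+g*y).round(1))
old=cv2.imread("pics/scene0.png")[:,:,::-1]
d=np.abs(im.astype(int)-old).sum(2)>60
d[:, :150]=0
for r in range(148,176): 
    k=np.flatnonzero(d[r,240:300])+240
    print(r,k.min() if len(k) else None,k.max() if len(k) else None,len(k))
E
```

```text
start tip px [[ 65.2 149.1]
 [ 63.3 142.8]]
[0.58668249 0.21596195 0.14952899] [[263.7 168.5]]
-0.014 [[260.9 166.6]]
-0.026 [[258.5 165. ]]
0.014 [[266.6 170.5]]
0.026 [[269.  172.2]]
148 257 263 7
149 257 263 7
150 257 263 7
151 257 263 7
152 257 270 9
153 257 270 9
154 257 270 11
155 258 270 8
156 263 268 5
157 263 264 2
158 263 268 5
159 263 267 4
160 263 263 1
161 None None 0
162 None None 0
163 None None 0
164 None None 0
165 None None 0
166 None None 0
167 None None 0
168 None None 0
169 None None 0
170 None None 0
171 None None 0
172 None None 0
173 None None 0
174 None None 0
175 None None 0
```

Call:
{"method": "arm_command", "body": {
  "rows": [
    [[0,0,14,0,0,0,30],[0,0,28,0,0,0,30],[0,0,42,0,0,0,30],[0,0,52,0,0,0,30],[0,0,55.5,0,0,0,30]]
  ],
  "newtons": 10
}}

```text
t: 2.85
eef_pos: [0.584, 0.2178, 0.0937]
tcp_rot: [0.999, 0.053, -0.001, 0.0]
ft_force: [-0.5, -0.5, 0.2]
finger_gap: 0.0282
finger_force: 0.0
```

```bash
python3 - <<'E'
from h import *
c=robot.capture("scene"); im=c["img"]
s=robot.state(); print(s["eef_pos"],s["ft_force"],w2p(c,s["eef_pos"]).round(1))
cv2.imwrite("pics/crop3.png",cv2.resize(im[130:230,220:320],None,fx=6,fy=6,interpolation=cv2.INTER_CUBIC)[:,:,::-1])
plan([(.5856,.2163,.094,-84.2)])
E
```

```text
[0.58424556 0.21769187 0.09372149] [ 0.41300996  0.26348108 -0.40806007] [[263.  186.9]]
[ 1.2  1.5 -0.3] [-0.     0.002  0.004]
```

View pics/crop3.png

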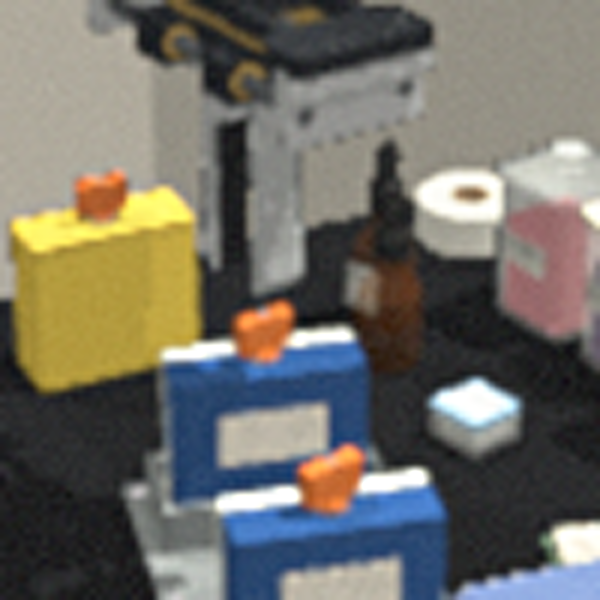

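The crop shows both fingertips clear of wing A: the near tip is at about scene (266,178), while the TCP projects to (263,187). So there's an offset between the cameras and the arm. I'll check it with the top camera.

```bash
python3 - <<'E'
from h import *
c=robot.capture("top"); im=c["img"]
s=robot.state(); p=np.array(s["eef_pos"]); print(p, s["joints"].round(4), w2p(c,[p,p+[0,0,.097]]).round(1)); cv2.imwrite("pics/t1.png",im[:,:,::-1])
cv2.imwrite("pics/crop4.png",cv2.resize(im[120:360,160:400],None,fx=2.5,fy=2.5,interpolation=cv2.INTER_CUBIC)[:,:,::-1])
E
```

```text
[0.58488086 0.2176919  0.09446875] [2.4470e-01 3.9670e-01 1.5120e+00 2.0000e-04 1.2338e+00 1.7111e+00] [[223.  206.9]
 [217.8 198.9]]
```

View pics/crop4.png

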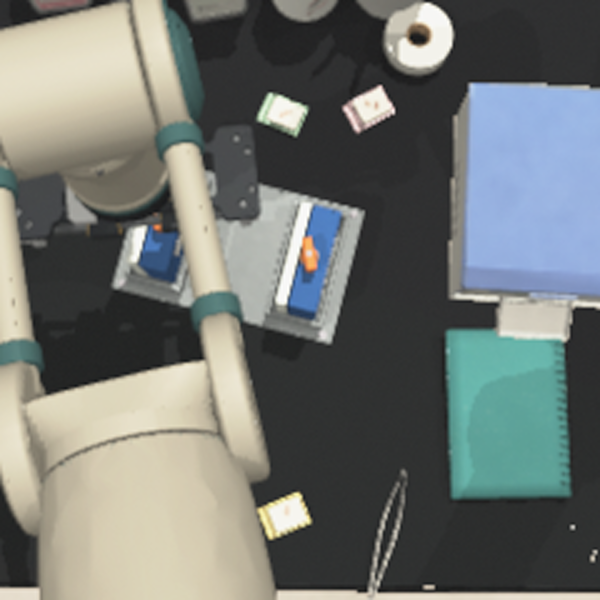

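```bash
python3 - <<'E'
from h import *
c=robot.capture("scene"); p=np.array([.1313,.5592,.1685]); y=np.array([.2288,.9735,0])
for dz in(0,.03): print(w2p(c,[p-.053*y+[0,0,dz],p+.053*y+[0,0,dz]]).round(1))
p=robot.state()["eef_pos"]; y=R.from_quat(robot.state()["tcp_rot"]).as_matrix()[:,1]; print(y)
for dz in(0,.015,.03):print("now",dz,w2p(c,[p+.02*y+[0,0,dz],p-.02*y+[0,0,dz]]).round(1))
print("wing top",w2p(c,[.5856,.2163,.110]),w2p(c,[.5856,.2163,.092]))
E
```

```text
[[ 61.8 156.7]
 [ 68.4 142.1]]
[[ 58.7 146.4]
 [ 65.6 132.5]]
[ 1.03751591e-01 -9.94603214e-01 -2.31523025e-04]
now 0 [[267.4 189.3]
 [259.5 183.5]]
now 0.015 [[267.3 184.4]
 [259.3 178.7]]
now 0.03 [[267.2 179.4]
 [259.2 173.8]]
wing top [[263.52343997 181.70635821]] [[263.63373175 187.52087347]]
```

The top view puts the gripper body right in x and y. In the scene view the tips sit ~33 mm higher than reported, both now and at the start. Closing here is a harmless test.

Call:
{"method": "arm_command", "body": {
  "rows": [
    [[0,0,0,0,0,0,0],[0,0,0,0,0,0,0],[0,0,0,0,0,0,0],[0,0,0,0,0,0,0]]
  ],
  "newtons": 5
}}

```text
t: 3.4
eef_pos: [0.5857, 0.2173, 0.0951]
tcp_rot: [0.999, 0.051, 0.0, -0.0]
ft_force: [-0.8, -0.1, -1.0]
finger_gap: 0.001
finger_force: 0.0
```

```bash
python3 - <<'E'
from h import *
c=robot.capture("scene"); im=c["img"]
s=robot.state(); print(s["eef_pos"],s["finger_gap"],s["finger_force"],w2p(c,s["eef_pos"]).round(1))
cv2.imwrite("pics/crop5.png",cv2.resize(im[130:230,220:320],None,fx=6,fy=6,interpolation=cv2.INTER_CUBIC)[:,:,::-1])
E
```

```text
[0.58566797 0.21730197 0.09497169] 0.0003716356119291993 0.0 [[263.5 186.4]]
```

View pics/crop5.png

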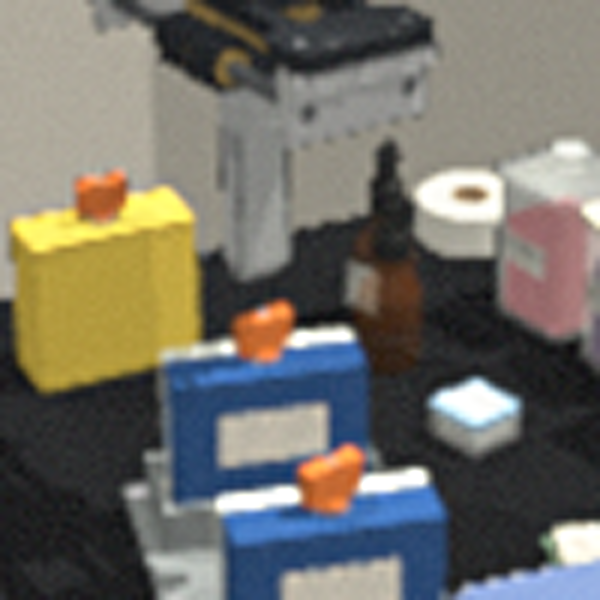

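Shut with gap 0 and no force, the tip is at scene (263,176) against a prediction of (263.5,186). I'll triangulate a body feature seen in both views to find the direction of the offset.

```bash
python3 - <<'E'
from h import *
cs,ct=robot.capture("scene"),robot.capture("top")
def tri(a,b):
    A=[];B=[]
    for c,u in((cs,a),(ct,b)):
        d=p2w(c,[u],0)[0]-c["position"]; d/=np.linalg.norm(d); M=np.eye(3)-np.outer(d,d); A.append(M);B.append(M@c["position"])
    return np.linalg.solve(A[0]+A[1],B[0]+B[1])
P=[tri((292.5,135.8),(260,170)),tri((269,140.8),(263.2,206))]
for a,b,X in(((292.5,135.8),(260,170),P[0]),((269,140.8),(263.2,206),P[1])): print(X.round(4),w2p(cs,X)-a,w2p(ct,X)-b)
s=robot.state();r=R.from_quat(s["tcp_rot"]); 
for X in P: print("tool frame",(r.inv().apply(X-s["eef_pos"])*1000).round(1))
E
```

```text
[0.6256 0.1345 0.263 ] [[ 0.16767054 -0.03201089]] [[-0.10043637  0.20389571]]
[0.5591 0.128  0.2653] [[ 0.3435933 -0.0530534]] [[-0.18599745  0.41243073]]
tool frame [  31.3   86.4 -168.1]
tool frame [ -35.5   86.  -170.5]
```

The lateral position agrees to within 2 mm, so the fingers really are about 31–38 mm higher than the reading says. I'll open, lower by 32 mm while watching the force, and close.

Call:
{"method": "arm_command", "body": {
  "rows": [
    [[0,0,0,0,0,0,30],[0,1,8,0,0,0,30],[0,1,18,0,0,0,30],[0,1,27,0,0,0,30],[0,1,32,0,0,0,30]]
  ]
}}

```text
t: 4.05
eef_pos: [0.5846, 0.2161, 0.061]
tcp_rot: [0.999, 0.051, -0.001, 0.0]
ft_force: [0.4, -0.3, 0.2]
finger_gap: 0.0282
finger_force: 0.0
```

Call:
{"method": "arm_command", "body": {
  "rows": [
    [[0,0,0,0,0,0,0],[0,0,0,0,0,0,0],[0,0,0,0,0,0,0],[0,0,0,0,0,0,0]]
  ],
  "newtons": 8
}}

```text
t: 4.45
eef_pos: [0.5859, 0.2164, 0.063]
tcp_rot: [0.999, 0.051, 0.0, -0.0]
ft_force: [0.0, -0.3, -0.6]
finger_gap: 0.009
finger_force: 8.0
```

Gap is 9 mm with force on the pads, so the wing is held. Now I turn it anticlockwise.

Call:
{"method": "arm_command", "body": {
  "rows": [
    [[0,0,0,0,0,-0.12,0],[0,0,0,0,0,-0.25,0],[0,0,0,0,0,-0.37,0],[0,0,0,0,0,-0.5,0],[0,0,0,0,0,-0.62,0]]
  ],
  "newtons": 10
}}

```text
t: 4.95
eef_pos: [0.586, 0.2159, 0.063]
tcp_rot: [0.934, 0.356, 0.0, 0.0]
ft_force: [0.2, 0.4, -1.0]
finger_gap: 0.0088
finger_force: 10.0
```

Call:
{"method": "arm_command", "body": {
  "rows": [
    [[0,0,0,0,0,-0.12,0],[0,0,0,0,0,-0.25,0],[0,0,0,0,0,-0.37,0],[0,0,0,0,0,-0.5,0],[0,0,0,0,0,-0.6,0]]
  ]
}}

```text
t: 5.45
eef_pos: [0.586, 0.2161, 0.063]
tcp_rot: [0.788, 0.616, 0.0, 0.0]
ft_force: [0.4, -0.5, -1.2]
finger_gap: 0.0088
finger_force: 10.0
```

```bash
cat >> h.py <<'E'
def st():
    s=robot.state(); y=R.from_quat(s["tcp_rot"]).as_matrix()[:,1]
    print(round(s["t"],2),s["eef_pos"].round(4),"yaw",np.degrees(np.arctan2(y[1],y[0])).round(2),"F",s["ft_force"].round(2),"T",s["ft_torque"].round(3),s["finger_gap"].round(4),round(s["finger_force"],1),s["joints"].round(2))
E
python3 -c "
from h import *
st()"
```

```text
Traceback (most recent call last):
  File "h.py", line 25, in st
    print(round(s["t"],2),s["eef_pos"].round(4),"yaw",np.degrees(np.arctan2(y[1],y[0])).round(2),"F",s["ft_force"].round(2),"T",s["ft_torque"].round(3),s["finger_gap"].round(4),round(s["finger_force"],1),s["joints"].round(2))
                                                                                                                                                        ^^^^^^^^^^^^^^^^^^^^^
AttributeError: 'float' object has no attribute 'round'
```

Call:
{"method": "arm_command", "body": {
  "rows": [
    [[0,0,0,0,0,-0.03,0],[0,0,0,0,0,-0.06,0],[0,0,0,0,0,-0.06,0]]
  ]
}}

```text
t: 5.75
eef_pos: [0.586, 0.2162, 0.063]
tcp_rot: [0.77, 0.637, 0.0, 0.0]
ft_force: [1.0, -0.5, 0.2]
finger_gap: 0.009
finger_force: 10.0
```

```bash
sed -i 's/s\["finger_gap"\].round(4)/round(float(s["finger_gap"]),4)/' h.py
python3 -c "
from h import *
st()"
```

```text
5.75 [0.586  0.2162 0.063 ] yaw -10.8 F [ 0.96 -0.52  0.24] T [-0.258 -0.037  0.008] 0.009 10.0 [ 0.24  0.42  1.56 -0.    1.16  0.43]
```

Call:
{"method": "arm_command", "body": {
  "rows": [
    [[0,0,0,0,0,-0.05,0],[0,0,0,0,0,-0.1,0],[0,0,0,0,0,-0.1,0]]
  ]
}}

```text
t: 6.05
eef_pos: [0.5863, 0.2161, 0.0632]
tcp_rot: [0.738, 0.675, 0.0, 0.0]
ft_force: [0.5, -1.7, 0.5]
finger_gap: 0.0094
finger_force: 10.5
```

```bash
python3 -c "
from h import *
for i in range(4): robot.capture('scene'); st()"
```

```text
6.1 [0.5862 0.2161 0.0631] yaw -5.16 F [ 0.54 -1.1   0.76] T [-0.373 -0.136 -0.211] 0.0093 10.4 [ 0.24  0.42  1.56 -0.    1.16  0.33]
6.15 [0.5862 0.2161 0.0631] yaw -5.15 F [ 0.81 -0.92  0.55] T [-0.356 -0.097 -0.183] 0.0094 10.5 [ 0.24  0.42  1.56 -0.    1.16  0.33]
6.2 [0.5862 0.2162 0.0632] yaw -5.12 F [ 1.49 -2.11  1.21] T [-0.417 -0.143 -0.196] 0.0096 10.5 [ 0.24  0.42  1.56 -0.    1.16  0.33]
6.25 [0.5862 0.2161 0.0632] yaw -5.11 F [ 1.49 -1.03  0.84] T [-0.425 -0.159 -0.245] 0.0096 10.5 [ 0.24  0.42  1.56 -0.    1.16  0.33]
```

A torque of about -0.2 N m shows the wing is against its stop. Now I release it, rise and plan for B.

Call:
{"method": "arm_command", "body": {
  "rows": [
    [[0,0,0,0,0,0,30],[0,0,0,0,0,0,30],[0,0,0,0,0,0,30],[0,0,-25,0,0,0,30],[0,0,-50,0,0,0,30]]
  ]
}}

```text
t: 6.75
eef_pos: [0.5845, 0.2163, 0.1122]
tcp_rot: [0.737, 0.675, -0.001, -0.001]
ft_force: [0.8, 0.7, 0.8]
finger_gap: 0.0284
finger_force: 0.0
```

```bash
python3 - <<'E'
from h import *
st(); p=robot.state()["eef_pos"]; q=np.array([.552,.090,.113])
plan([(*(p+(q-p)/2),-43),(*q,-81.2),(.552,.09,.063,-81.2)])
E
```

```text
6.75 [0.5845 0.2163 0.1122] yaw -5.03 F [0.79 0.68 0.76] T [-0.038  0.062 -0.066] 0.0284 0.0 [0.24 0.38 1.49 0.   1.27 0.33]
[-64.4 -10.6  -0.3] [-0.003  0.002  0.663]
[-57.3  31.2  -0.4] [0.    0.    0.667]
[ 0.  0. 50.] [0. 0. 0.]
```

Call:
{"method": "arm_command", "body": {
  "rows": [
    [[-13,-2,0,0,0,0.13,30],[-26,-4,0,0,0,0.265,30],[-39,-6,0,0,0,0.4,30],[-52,-8.5,0,0,0,0.53,30],[-64.4,-10.6,0,0,0,0.663,30]]
  ]
}}

```text
t: 7.25
eef_pos: [0.5688, 0.1528, 0.1126]
tcp_rot: [0.918, 0.396, -0.0, -0.0]
ft_force: [-0.1, 1.2, 0.7]
finger_gap: 0.0283
finger_force: 0.0
```

Call:
{"method": "arm_command", "body": {
  "rows": [
    [[-12,6,0,0,0,0.13,30],[-23,12.5,0,0,0,0.265,30],[-34,19,0,0,0,0.4,30],[-57.3,31.2,0,0,0,0.667,30],[-57.3,31.2,0,0,0,0.667,30]]
  ]
}}

```text
t: 7.75
eef_pos: [0.5519, 0.0879, 0.1126]
tcp_rot: [0.997, 0.073, -0.001, 0.0]
ft_force: [-0.1, -0.2, -0.7]
finger_gap: 0.0279
finger_force: 0.0
```

```bash
python3 - <<'E'
from h import *
robot.capture("scene"); robot.capture("scene"); st(); plan([(.552,.09,.063,-81.2)])
E
```

```text
7.85 [0.5528 0.0896 0.1127] yaw -81.29 F [0.21 0.33 0.19] T [-0.07   0.182 -0.029] 0.0284 0.0 [0.04 0.29 1.63 0.   1.22 1.45]
[-0.7 -0.5 49.7] [-0.     0.    -0.002]
```

Call:
{"method": "arm_command", "body": {
  "rows": [
    [[0,0,14,0,0,0,30],[0,0,28,0,0,0,30],[0,0,40,0,0,0,30],[0,0,47,0,0,0,30],[0,0,50,0,0,0,30]]
  ]
}}

```text
t: 8.35
eef_pos: [0.5526, 0.0902, 0.0619]
tcp_rot: [0.997, 0.077, -0.001, -0.0]
ft_force: [-1.0, -0.0, 0.2]
finger_gap: 0.0284
finger_force: 0.0
```

Call:
{"method": "arm_command", "body": {
  "rows": [
    [[0,0,0,0,0,0,0],[0,0,0,0,0,0,0],[0,0,0,0,0,0,0],[0,0,0,0,0,0,0]]
  ],
  "newtons": 10
}}

```text
t: 8.75
eef_pos: [0.5537, 0.0901, 0.0633]
tcp_rot: [0.997, 0.076, 0.001, -0.0]
ft_force: [-0.3, 0.8, 0.8]
finger_gap: 0.0089
finger_force: 10.0
```

Call:
{"method": "arm_command", "body": {
  "rows": [
    [[0,0,0,0,0,-0.12,0],[0,0,0,0,0,-0.25,0],[0,0,0,0,0,-0.37,0],[0,0,0,0,0,-0.5,0],[0,0,0,0,0,-0.62,0]]
  ]
}}

```text
t: 9.25
eef_pos: [0.5541, 0.0897, 0.0633]
tcp_rot: [0.925, 0.379, 0.001, 0.001]
ft_force: [0.5, -0.3, 0.1]
finger_gap: 0.0088
finger_force: 10.0
```

Call:
{"method": "arm_command", "body": {
  "rows": [
    [[0,0,0,0,0,-0.12,0],[0,0,0,0,0,-0.25,0],[0,0,0,0,0,-0.37,0],[0,0,0,0,0,-0.5,0],[0,0,0,0,0,-0.6,0]]
  ]
}}

```text
t: 9.75
eef_pos: [0.5543, 0.0901, 0.0634]
tcp_rot: [0.772, 0.635, 0.001, 0.001]
ft_force: [1.3, 0.9, -0.7]
finger_gap: 0.0092
finger_force: 10.0
```

Call:
{"method": "arm_command", "body": {
  "rows": [
    [[0,0,0,0,0,-0.04,0],[0,0,0,0,0,-0.08,0],[0,0,0,0,0,-0.1,0],[0,0,0,0,0,-0.1,0]]
  ]
}}

```text
t: 10.15
eef_pos: [0.5544, 0.09, 0.0634]
tcp_rot: [0.741, 0.671, 0.001, 0.001]
ft_force: [1.5, 1.0, 0.8]
finger_gap: 0.0097
finger_force: 10.3
```

```bash
python3 -c "
from h import *
st();robot.capture('scene'); st()"
```

```text
10.15 [0.5544 0.09   0.0634] yaw -5.65 F [1.46 0.98 0.77] T [ 0.031 -0.357 -0.178] 0.0097 10.3 [0.04 0.33 1.7  0.   1.11 0.14]
10.2 [0.5544 0.09   0.0634] yaw -5.67 F [ 2.58 -0.01  1.45] T [ 0.    -0.364 -0.193] 0.0095 10.3 [0.04 0.33 1.7  0.   1.11 0.14]
```

Call:
{"method": "arm_command", "body": {
  "rows": [
    [[0,0,0,0,0,0,30],[0,0,0,0,0,0,30],[0,0,0,0,0,0,30],[0,0,-25,0,0,0,30],[0,0,-55,0,0,0,60]]
  ]
}}

```text
t: 10.7
eef_pos: [0.5511, 0.0898, 0.1167]
tcp_rot: [0.741, 0.672, -0.002, -0.002]
ft_force: [0.6, 0.2, -0.4]
finger_gap: 0.0328
finger_force: 0.0
```

Call:
{"method": "arm_command", "body": {
  "rows": [
    [[0,0,0,0,0,-0.14,100],[0,0,0,0,0,-0.28,100],[0,0,0,0,0,-0.42,100],[0,0,0,0,0,-0.56,100],[0,0,0,0,0,-0.7,100]]
  ]
}}

```text
t: 11.2
eef_pos: [0.5524, 0.0898, 0.1175]
tcp_rot: [0.463, 0.886, -0.0, -0.001]
ft_force: [0.7, -0.3, -0.1]
finger_gap: 0.0725
finger_force: 0.0
```

Call:
{"method": "arm_command", "body": {
  "rows": [
    [[0,0,0,0,0,-0.14,100],[0,0,0,0,0,-0.28,100],[0,0,0,0,0,-0.42,100],[0,0,0,0,0,-0.56,100],[0,0,0,0,0,-0.73,100]]
  ]
}}

```text
t: 11.7
eef_pos: [0.5525, 0.0898, 0.1174]
tcp_rot: [0.126, 0.992, -0.0, -0.001]
ft_force: [0.3, 0.3, 0.3]
finger_gap: 0.0946
finger_force: 0.0
```

```bash
python3 - <<'E'
from h import *
c=robot.capture("top"); d=robot.capture("scene"); st()
plan([(.554,.0900,.118,76.4),(.554,.0900,.012,76.4)])
a=cv2.resize(c["img"][180:280,195:315],None,fx=4,fy=4,interpolation=cv2.INTER_CUBIC); b=cv2.resize(d["img"][150:250,220:310],None,fx=4,fy=4,interpolation=cv2.INTER_CUBIC)
cv2.imwrite("pics/crop6.png",np.hstack([a[:,:440],b])[:,:,::-1])
E
```

```text
11.8 [0.5526 0.0898 0.1175] yaw 75.16 F [-0.97  0.02 -0.11] T [-0.05   0.064 -0.041] 0.0942 0.0 [ 0.04  0.29  1.62 -0.    1.23 -1.27]
[-1.4  0.5 -0.5] [-0.    -0.001 -0.022]
[  0.   0. 106.] [0. 0. 0.]
```

View pics/crop6.png

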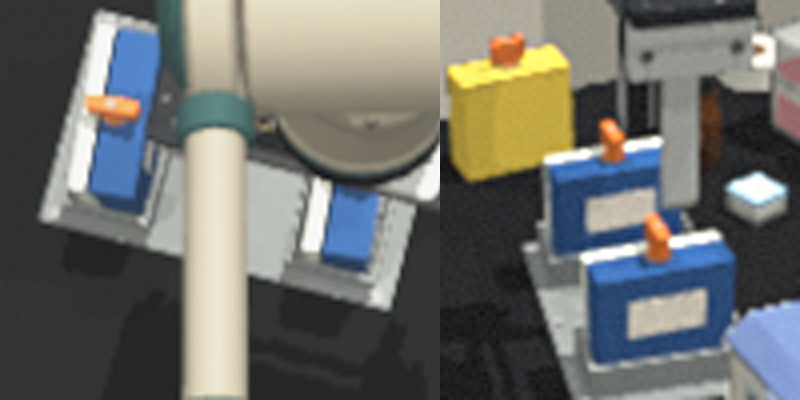

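Crop: both orange wings now stand across their lids: A at top (222,206), and both seen end-on in the scene view. Before descending I'll check where the visible finger, with its tip at about scene (280,200), should be.

```bash
python3 - <<'E'
from h import *
c=robot.capture("scene"); s=robot.state(); y=R.from_quat(s["tcp_rot"]).as_matrix()[:,1]; p=s["eef_pos"]
for g in(-.053,.053):
  for dz in(0,.034): print(g,dz,w2p(c,p+g*y+[0,0,dz]).round(1))
old=cv2.imread("pics/scene0.png")[:,:,::-1]
d=(np.abs(c["img"].astype(int)-old).sum(2)>70).astype(np.uint8)
for r in range(160,216,3):
    print(r,''.join('#' if v else '.' for v in d[r,240:300]))
E
```

```text
-0.053 0 [[280. 215.]]
-0.053 0.034 [[280.1 202.4]]
0.053 0 [[270.1 193. ]]
0.053 0.034 [[269.9 181.2]]
160 .......................####..............######...########..
163 ........................###...###........#################..
166 ........................##........################...#####..
169 ........................#####################...............
172 ........................###.....##.##########...............
175 ........................###.....#######...###...............
178 ........................###.....######..#####...............
181 ....................#########...#.###########...............
184 ...................###.##.#########.#.#######...............
187 ........########.#####.#.####################...............
190 .....########...###...####.........##########...............
193 .....##............................##########...............
196 ......#............................##########...............
199 ......#.#........#................###########...............
202 ......##.........................##.#.......................
205 ......#.#......................####.#####...................
208 ......#..........#...........#####.##.##########.###........
211 .......##.....................###....###.###########........
214 .......##......#..............##...####.....................
```

The near finger tip (280,201) matches the prediction with the +36 mm offset. I'll descend over box B and grip.

Call:
{"method": "arm_command", "body": {
  "rows": [
    [[-1,0,20,0,0,-0.022,100],[-1,0,45,0,0,-0.022,100],[-1,0,70,0,0,-0.022,100],[-1,0,92,0,0,-0.022,100],[-1,0,105,0,0,-0.022,100]]
  ]
}}

```text
t: 12.35
eef_pos: [0.5527, 0.0896, 0.011]
tcp_rot: [0.119, 0.993, -0.0, -0.001]
ft_force: [-0.1, -0.1, -0.6]
finger_gap: 0.094
finger_force: 0.0
```

Call:
{"method": "arm_command", "body": {
  "rows": [
    [[0,0,0,0,0,0,0],[0,0,0,0,0,0,0],[0,0,0,0,0,0,0],[0,0,0,0,0,0,0],[0,0,0,0,0,0,0]]
  ],
  "newtons": 30
}}

```text
t: 12.85
eef_pos: [0.5547, 0.0897, 0.0136]
tcp_rot: [0.118, 0.993, 0.0, 0.001]
ft_force: [-0.2, -0.7, -0.2]
finger_gap: 0.0576
finger_force: 0.0
```

```bash
python3 -c "
from h import *
st();robot.capture('scene'); st()"
```

```text
12.85 [0.5547 0.0897 0.0136] yaw 76.42 F [-0.16 -0.75 -0.19] T [-0.045 -0.044 -0.011] 0.0576 0.0 [ 0.04  0.39  1.76  0.    0.99 -1.3 ]
12.9 [0.5546 0.0897 0.0135] yaw 76.43 F [0.23 0.63 0.05] T [-0.001  0.007 -0.   ] 0.0541 0.0 [ 0.04  0.39  1.76  0.    0.99 -1.3 ]
```

Call:
{"method": "arm_command", "body": {
  "rows": [
    [[0,0,0,0,0,0,0],[0,0,0,0,0,0,0],[0,0,0,0,0,0,0],[0,0,0,0,0,0,0],[0,0,0,0,0,0,0]]
  ]
}}

```text
t: 13.4
eef_pos: [0.5545, 0.0901, 0.0131]
tcp_rot: [0.118, 0.993, 0.0, 0.0]
ft_force: [-0.0, 2.3, 3.3]
finger_gap: 0.0363
finger_force: 29.5
```

```bash
cat >> h.py <<'E'
def avg(n=8):
    F=[]
    for i in range(n): robot.capture("scene"); s=robot.state(); F.append(np.r_[s["ft_force"],s["ft_torque"]])
    print("avg",np.mean(F,0).round(3),"sd",np.std(F,0).round(2)[:3])
E
python3 -c "
from h import *
st();avg(6)"
```

```text
13.4 [0.5545 0.0901 0.0131] yaw 76.42 F [-0.03  2.29  3.28] T [ 0.473  0.054 -0.014] 0.0363 29.5 [ 0.04  0.39  1.76  0.    0.99 -1.3 ]
avg [ 0.473  3.001  4.519  0.603  0.021 -0.048] sd [0.44 0.44 0.23]
```

Call:
{"method": "arm_command", "body": {
  "rows": [
    [[0,0,-8,0,0,0,0],[0,0,-20,0,0,0,0],[0,0,-35,0,0,0,0],[0,0,-50,0,0,0,0],[0,0,-60,0,0,0,0]]
  ]
}}

```text
t: 14.2
eef_pos: [0.5536, 0.0887, 0.0739]
tcp_rot: [0.118, 0.993, -0.001, -0.0]
ft_force: [0.8, 0.9, -1.8]
finger_gap: 0.0364
finger_force: 29.5
```

```bash
python3 -c "
from h import *
st();avg(10);st()"
```

```text
14.2 [0.5536 0.0887 0.0739] yaw 76.46 F [ 0.85  0.85 -1.82] T [ 0.01  -0.028 -0.039] 0.0364 29.5 [ 0.04  0.32  1.68 -0.    1.13 -1.3 ]
avg [-0.098  0.069 -2.779  0.003 -0.012  0.003] sd [0.51 0.31 0.64]
14.7 [0.5537 0.0896 0.0722] yaw 76.44 F [ 0.22 -0.06 -3.81] T [0.005 0.003 0.021] 0.036 29.5 [ 0.04  0.33  1.69  0.    1.13 -1.3 ]
```

```bash
python3 -c "
from h import *
avg(8)"
```

```text
avg [-0.276  0.031 -2.766  0.013 -0.008  0.007] sd [0.3  0.57 0.35]
```

Call:
{"method": "arm_command", "body": {
  "rows": [
    [[0,0,15,0,0,0,0],[0,0,32,0,0,0,0],[0,0,45,0,0,0,0],[0,0,52,0,0,0,0],[0,0,55,0,0,0,0]]
  ]
}}

```text
t: 15.6
eef_pos: [0.5537, 0.0897, 0.017]
tcp_rot: [0.118, 0.993, -0.0, -0.001]
ft_force: [-0.0, 0.2, -2.6]
finger_gap: 0.0361
finger_force: 29.5
```

Call:
{"method": "arm_command", "body": {
  "rows": [
    [[0,0,1.5,0,0,0,0],[0,0,3,0,0,0,0],[0,0,4,0,0,0,0],[0,0,4.5,0,0,0,0],[0,0,4.5,0,0,0,0]]
  ]
}}

```text
t: 16.1
eef_pos: [0.5542, 0.0897, 0.0135]
tcp_rot: [0.118, 0.993, 0.0, 0.0]
ft_force: [0.0, -0.4, -2.5]
finger_gap: 0.0363
finger_force: 29.5
```

```bash
python3 -c "
from h import *
avg(3);st()"
```

```text
avg [ 0.518  0.027 -2.905 -0.007  0.018  0.003] sd [0.12 0.15 0.33]
16.25 [0.5542 0.0897 0.0134] yaw 76.43 F [ 0.37  0.24 -3.12] T [ 0.     0.051 -0.025] 0.0363 29.5 [ 0.04  0.39  1.76  0.    0.99 -1.3 ]
```

B weighs 2.8 N, about 285 g. It's still hanging, so I'll lower it gently until it's seated.

Call:
{"method": "arm_command", "body": {
  "rows": [
    [[0,0,0.7,0,0,0,0],[0,0,1.4,0,0,0,0],[0,0,1.8,0,0,0,0],[0,0,1.8,0,0,0,0]]
  ]
}}

```text
t: 16.65
eef_pos: [0.5545, 0.0897, 0.0131]
tcp_rot: [0.118, 0.993, 0.0, 0.001]
ft_force: [-2.6, 0.0, 8.0]
finger_gap: 0.0364
finger_force: 29.5
```

```bash
python3 -c "
from h import *
avg(3);st()"
```

```text
avg [-2.166e+00  3.870e-01  7.239e+00 -1.320e-01  5.720e-01  6.000e-03] sd [0.19 0.58 0.88]
16.8 [0.5544 0.0897 0.0131] yaw 76.44 F [-2.26  1.2   8.25] T [-0.141  0.584 -0.002] 0.0359 29.5 [ 0.04  0.39  1.76 -0.    0.99 -1.3 ]
```

Seated: +7 N. Now I release, rise, and move over A.

Call:
{"method": "arm_command", "body": {
  "rows": [
    [[0,0,0,0,0,0,60],[0,0,0,0,0,0,100],[0,0,0,0,0,0,100],[0,0,0,0,0,0,100],[0,0,0,0,0,0,100]]
  ]
}}

```text
t: 17.3
eef_pos: [0.5541, 0.0896, 0.0113]
tcp_rot: [0.118, 0.993, 0.0, -0.0]
ft_force: [-0.1, 0.8, -0.9]
finger_gap: 0.0729
finger_force: 0.0
```

Call:
{"method": "arm_command", "body": {
  "rows": [
    [[0,0,-5,0,0,0,100],[0,0,-25,0,0,0,100],[0,0,-60,0,0,0,100],[0,0,-95,0,0,0,100],[0,0,-115,0,0,0,100]]
  ]
}}

```text
t: 17.8
eef_pos: [0.5556, 0.0897, 0.1297]
tcp_rot: [0.118, 0.993, 0.0, 0.002]
ft_force: [0.3, 0.0, 0.1]
finger_gap: 0.0939
finger_force: 0.0
```

```bash
python3 -c "
from h import *
avg(4);st();plan([(.586,.2161,.125,76.4),(.586,.2161,.013,76.4)])"
```

```text
avg [ 0.31  -0.251  0.436  0.01  -0.004 -0.008] sd [0.69 0.34 0.47]
18.0 [0.5539 0.0897 0.1263] yaw 76.43 F [-0.63 -0.51 -0.35] T [0.035 0.025 0.   ] 0.0941 0.0 [ 0.04  0.28  1.61  0.    1.25 -1.3 ]
[ -1.6 130.5   1.3] [0.    0.    0.001]
[  0.   0. 112.] [0. 0. 0.]
```

Call:
{"method": "arm_command", "body": {
  "rows": [
    [[0,26,0,0,0,0,100],[-1,62,0,0,0,0,100],[-1.5,98,0,0,0,0,100],[-1.5,122,0,0,0,0,100],[-1.5,130.5,0,0,0,0,100]]
  ]
}}

```text
t: 18.5
eef_pos: [0.5852, 0.218, 0.124]
tcp_rot: [0.117, 0.993, -0.0, -0.002]
ft_force: [0.4, -0.7, 0.1]
finger_gap: 0.0937
finger_force: 0.0
```

Call:
{"method": "arm_command", "body": {
  "rows": [
    [[0,0,15,0,0,0,100],[0,0,45,0,0,0,100],[0,0,75,0,0,0,100],[0,0,100,0,0,0,100],[0,0,113,0,0,0,100]]
  ]
}}

```text
t: 19.0
eef_pos: [0.5832, 0.2145, 0.0099]
tcp_rot: [0.118, 0.993, -0.001, -0.003]
ft_force: [-0.2, -0.9, 0.1]
finger_gap: 0.0945
finger_force: 0.0
```

Call:
{"method": "arm_command", "body": {
  "rows": [
    [[0,0,0,0,0,0,0],[0,0,0,0,0,0,0],[0,0,0,0,0,0,0],[0,0,0,0,0,0,0],[0,0,0,0,0,0,0]]
  ]
}}

```text
t: 19.5
eef_pos: [0.5868, 0.2163, 0.0145]
tcp_rot: [0.118, 0.993, 0.0, 0.001]
ft_force: [-0.5, 0.4, -0.2]
finger_gap: 0.0576
finger_force: 0.0
```

Call:
{"method": "arm_command", "body": {
  "rows": [
    [[0,0,0,0,0,0,0],[0,0,0,0,0,0,0],[0,0,0,0,0,0,0],[0,0,0,0,0,0,0],[0,0,0,0,0,0,0]]
  ]
}}

```text
t: 20.0
eef_pos: [0.5865, 0.2164, 0.0137]
tcp_rot: [0.118, 0.993, 0.0, 0.0]
ft_force: [0.2, 1.4, 2.4]
finger_gap: 0.037
finger_force: 29.3
```

```bash
python3 -c "
from h import *
avg(3);st()"
```

```text
avg [ 0.354  0.655  1.536  0.151  0.    -0.002] sd [0.34 0.14 0.39]
20.15 [0.5865 0.2164 0.0137] yaw 76.43 F [0.36 0.5  1.7 ] T [ 0.17  -0.023  0.016] 0.0366 29.3 [ 0.24  0.47  1.62  0.    1.06 -1.09]
```

Call:
{"method": "arm_command", "body": {
  "rows": [
    [[0,0,-8,0,0,0,0],[0,0,-20,0,0,0,0],[0,0,-35,0,0,0,0],[0,0,-50,0,0,0,0],[0,0,-60,0,0,0,0]]
  ]
}}

```text
t: 20.65
eef_pos: [0.5864, 0.2159, 0.0752]
tcp_rot: [0.118, 0.993, -0.0, 0.001]
ft_force: [-0.1, -0.4, -2.0]
finger_gap: 0.0364
finger_force: 29.4
```

```bash
python3 -c "
from h import *
robot.capture('scene');robot.capture('scene');avg(14);st()"
```

```text
avg [ 1.000e-03 -6.900e-02 -1.549e+00  1.500e-02  2.500e-02  5.000e-03] sd [0.44 0.33 0.39]
21.45 [0.5862 0.2162 0.0734] yaw 76.43 F [ 0.28  0.08 -1.2 ] T [-0.009  0.046  0.03 ] 0.0365 29.4 [ 0.24  0.41  1.54  0.    1.19 -1.09]
```

A weighs 1.55 N (~158 g), so B, at 2.8 N, is the heavier. I'll put A back.

Call:
{"method": "arm_command", "body": {
  "rows": [
    [[0,0,15,0,0,0,0],[0,0,32,0,0,0,0],[0,0,45,0,0,0,0],[0,0,52,0,0,0,0],[0,0,55,0,0,0,0]]
  ]
}}

```text
t: 21.95
eef_pos: [0.5859, 0.2163, 0.0177]
tcp_rot: [0.118, 0.993, 0.0, -0.0]
ft_force: [0.2, -0.5, -1.1]
finger_gap: 0.0365
finger_force: 29.3
```

Call:
{"method": "arm_command", "body": {
  "rows": [
    [[0,0,1.5,0,0,0,0],[0,0,3,0,0,0,0],[0,0,4,0,0,0,0],[0,0,5,0,0,0,0],[0,0,5.3,0,0,0,0]]
  ]
}}

```text
t: 22.45
eef_pos: [0.5865, 0.2162, 0.0137]
tcp_rot: [0.118, 0.993, 0.0, 0.0]
ft_force: [-1.1, 0.2, 2.1]
finger_gap: 0.0365
finger_force: 29.4
```

```bash
python3 -c "
from h import *
avg(4);st()"
```

```text
avg [-0.149 -0.279  1.189 -0.084  0.085 -0.018] sd [0.58 0.83 1.14]
22.65 [0.5865 0.2162 0.0137] yaw 76.43 F [-0.19  0.45  3.04] T [-0.107  0.097 -0.018] 0.0365 29.4 [ 0.24  0.47  1.62 -0.    1.06 -1.09]
```

Call:
{"method": "arm_command", "body": {
  "rows": [
    [[0,0,0.5,0,0,0,0],[0,0,0.5,0,0,0,60],[0,0,0,0,0,0,100],[0,0,0,0,0,0,100],[0,0,0,0,0,0,100]]
  ]
}}

```text
t: 23.15
eef_pos: [0.5861, 0.2162, 0.013]
tcp_rot: [0.118, 0.993, -0.0, -0.0]
ft_force: [-0.4, -0.1, 0.7]
finger_gap: 0.0648
finger_force: 0.0
```

Call:
{"method": "arm_command", "body": {
  "rows": [
    [[0,0,0,0,0,0,100],[0,0,-25,0,0,0,100],[0,0,-60,0,0,0,100],[0,0,-95,0,0,0,100],[0,0,-112,0,0,0,100]]
  ]
}}

```text
t: 23.65
eef_pos: [0.5879, 0.2166, 0.1285]
tcp_rot: [0.118, 0.993, 0.001, 0.002]
ft_force: [0.8, 0.1, -0.3]
finger_gap: 0.0938
finger_force: 0.0
```

```bash
python3 -c "
from h import *
robot.capture('scene');robot.capture('scene');st();plan([(.5544,.0897,.125,76.4),(.5544,.0897,.013,76.4)])"
```

```text
23.75 [0.5883 0.2167 0.1283] yaw 76.43 F [0.53 0.22 0.07] T [-0.01  -0.004 -0.004] 0.0941 0.0 [ 0.24  0.37  1.46  0.    1.3  -1.09]
[   3.2 -131.5    2.9] [0.003 0.006 0.001]
[  0.   0. 112.] [0. 0. 0.]
```

Call:
{"method": "arm_command", "body": {
  "rows": [
    [[0,-26,0,0,0,0,100],[1,-62,0,0,0,0,100],[1.5,-98,0,0,0,0,100],[1.5,-122,0,0,0,0,100],[1.5,-130.5,0,0,0,0,100]]
  ]
}}

```text
t: 24.25
eef_pos: [0.5524, 0.0877, 0.1237]
tcp_rot: [0.119, 0.993, -0.0, -0.001]
ft_force: [-0.7, 0.3, 0.5]
finger_gap: 0.0941
finger_force: 0.0
```

Call:
{"method": "arm_command", "body": {
  "rows": [
    [[0,0,15,0,0,0,100],[0,0,45,0,0,0,100],[0,0,75,0,0,0,100],[0,0,100,0,0,0,100],[0,0,113,0,0,0,100]]
  ]
}}

```text
t: 24.75
eef_pos: [0.552, 0.0903, 0.0091]
tcp_rot: [0.118, 0.993, -0.0, -0.002]
ft_force: [-0.5, -0.4, 0.3]
finger_gap: 0.094
finger_force: 0.0
```

Call:
{"method": "arm_command", "body": {
  "rows": [
    [[0,0,0,0,0,0,0],[0,0,0,0,0,0,0],[0,0,0,0,0,0,0],[0,0,0,0,0,0,0],[0,0,0,0,0,0,0]]
  ]
}}

```text
t: 25.25
eef_pos: [0.5549, 0.0897, 0.0132]
tcp_rot: [0.118, 0.993, 0.0, 0.001]
ft_force: [0.4, 0.1, -0.1]
finger_gap: 0.0574
finger_force: 0.0
```

Call:
{"method": "arm_command", "body": {
  "rows": [
    [[0,0,0,0,0,0,0],[0,0,0,0,0,0,0],[0,0,0,0,0,0,0],[0,0,0,0,0,0,0],[0,0,0,0,0,0,0]]
  ]
}}

```text
t: 25.75
eef_pos: [0.5542, 0.0897, 0.0123]
tcp_rot: [0.118, 0.993, 0.0, 0.0]
ft_force: [0.2, -0.4, 1.9]
finger_gap: 0.0362
finger_force: 29.6
```

```bash
python3 -c "
from h import *
avg(3);st()"
```

```text
avg [ 0.03   0.027  2.584  0.     0.093 -0.019] sd [0.   0.47 0.57]
25.9 [0.5542 0.0897 0.0123] yaw 76.43 F [0.04 0.63 2.34] T [-0.028  0.066 -0.023] 0.0362 29.6 [ 0.04  0.39  1.76  0.    0.99 -1.3 ]
```

Now I lift B and carry it back first (clear of the labeller), then over the notebook at (0.425, -0.089).

Call:
{"method": "arm_command", "body": {
  "rows": [
    [[0,0,-10,0,0,0,0],[0,0,-35,0,0,0,0],[0,0,-70,0,0,0,0],[0,0,-110,0,0,0,0],[0,0,-137,0,0,0,0]]
  ]
}}

```text
t: 26.4
eef_pos: [0.5545, 0.0896, 0.1518]
tcp_rot: [0.118, 0.993, 0.0, 0.001]
ft_force: [0.9, -0.3, -3.4]
finger_gap: 0.0361
finger_force: 29.9
```

```bash
python3 -c "
from h import *
avg(5);st();plan([(.425,.09,.15,76.4),(.425,-.089,.15,76.4)])"
```

```text
avg [ 0.186  0.085 -2.37   0.029 -0.01  -0.012] sd [0.8  0.14 1.43]
26.65 [0.5525 0.0895 0.1474] yaw 76.43 F [-0.37  0.3  -1.6 ] T [0.002 0.021 0.001] 0.036 29.9 [ 0.04  0.27  1.57 -0.    1.31 -1.3 ]
[124.  -29.5  -2.1] [-0.001 -0.003  0.001]
[ -42.1 -174.     0. ] [0. 0. 0.]
```

Call:
{"method": "arm_command", "body": {
  "rows": [
    [[15,-4,0,0,0,0,0],[48,-11,-2,0,0,0,0],[85,-20,-2,0,0,0,0],[112,-27,-2,0,0,0,0],[124,-29.5,-2,0,0,0,0]]
  ]
}}

```text
t: 27.15
eef_pos: [0.4218, 0.09, 0.1488]
tcp_rot: [0.118, 0.993, -0.001, -0.003]
ft_force: [0.2, -1.5, -3.5]
finger_gap: 0.0357
finger_force: 29.9
```

Call:
{"method": "arm_command", "body": {
  "rows": [
    [[-4,-15,0,0,0,0,0],[-10,-40,0,0,0,0,0],[-18,-75,0,0,0,0,0],[-25,-105,0,0,0,0,0],[-32,-130,0,0,0,0,0]]
  ]
}}

```text
t: 27.65
eef_pos: [0.4272, -0.0454, 0.1499]
tcp_rot: [0.118, 0.993, -0.0, -0.001]
ft_force: [0.4, 0.9, -2.9]
finger_gap: 0.0358
finger_force: 29.9
```

Call:
{"method": "arm_command", "body": {
  "rows": [
    [[-4,-17,0,0,0,0,0],[-7,-30,0,0,0,0,0],[-9.5,-40,0,0,0,0,0],[-10.5,-44,0,0,0,0,0],[-10.5,-44,0,0,0,0,0]]
  ]
}}

```text
t: 28.15
eef_pos: [0.4272, -0.0891, 0.1509]
tcp_rot: [0.118, 0.993, 0.0, -0.0]
ft_force: [0.1, 0.0, -2.3]
finger_gap: 0.0359
finger_force: 29.9
```

```bash
python3 - <<'E'
from h import *
avg(6);st();plan([(.425,-.089,.15,76.4)])
d=robot.capture("scene"); t=robot.capture("top")
cv2.imwrite("pics/fin.png",np.hstack([cv2.resize(d["img"][120:360,180:420],None,fx=1.65,fy=1.65),cv2.resize(t["img"][120:360,190:430],None,fx=1.65,fy=1.65)])[:,:,::-1])
E
```

```text
avg [-0.517  0.185 -3.164  0.004  0.013  0.012] sd [0.37 0.21 0.41]
28.45 [ 0.4271 -0.0885  0.1512] yaw 76.48 F [-0.87  0.19 -3.96] T [-0.009  0.015  0.001] 0.0361 29.9 [-0.36  0.08  1.81  0.    1.26 -1.7 ]
[ 2.  -1.   1.2] [0.    0.    0.001]
```

View pics/fin.png

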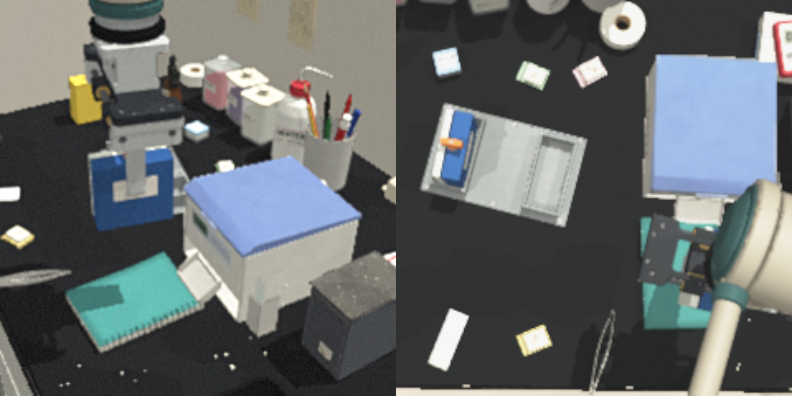

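Final picture: box A sits in its bay with its wing across, the other bay is empty, and box B is held upright near the notebook. I'll check the held box's height and position by projection (bottom edge at about scene (238–288, 253–258)).

```bash
python3 - <<'E'
from h import *
d=robot.capture("scene")
a=np.radians(-13.6); X=np.array([np.cos(a),np.sin(a),0]); Y=np.array([-X[1],X[0],0]); o=np.array([.427,-.0885,0])
for z in(.107,.125,.143): print(z,w2p(d,[o-.045*X-.018*Y+[0,0,z],o+.045*X-.018*Y+[0,0,z],o-.045*X-.018*Y+[0,0,z+.084]]).round(1).tolist())
for ce,s,p in blobs(d["img"],(106,150,40),(125,255,255),60):
    h=cv2.boxPoints(cv2.minAreaRect(p.astype(np.float32))); print(s,h.round(1).tolist(), p[p[:,0].argmin()],p[p[:,1].argmax()],p[p[:,0].argmax()])
E
```

```text
0.107 [[240.7, 274.1], [285.6, 266.3], [238.5, 238.8]]
0.125 [[240.2, 266.8], [285.8, 259.2], [238.0, 230.6]]
0.143 [[239.8, 259.5], [285.9, 251.9], [237.5, 222.3]]
[ 236  211   49   49 1328] [[232.60000610351562, 216.89999389648438], [283.1000061035156, 209.6999969482422], [289.1000061035156, 252.0], [238.60000610351562, 259.20001220703125]] [236 217] [240 259] [284 216]
```

The box's bottom corners, seen at about (240,259) and (286,252), match an underside at z = 0.143. That puts it 127 mm clear of the notebook's face and within about 2 mm of its middle. The box is still, so I'm handing in.

```bash
python3 -c "
from h import *
st(); print(np.abs(robot.state()['joint_velocities']).max()); print(robot.hand_in())"
```

```text
28.6 [ 0.4272 -0.0887  0.1512] yaw 76.46 F [-0.85 -0.5  -2.2 ] T [-0.001 -0.011  0.048] 0.0361 29.9 [-0.36  0.08  1.81  0.    1.26 -1.7 ]
0.002064278465119161
the job is handed in; nothing more can be done
None
```

I turned both turnbuttons across their lids to the stop, put the lighter box (about 158 g) back in its bay, and handed in holding the heavier one (about 285 g) upright and still, about 127 mm above the middle of the notebook; no verdict came back.

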